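# Stage a culture dish, then work the sagging bolt and hold the chamber gate ajar

## Robot

A 6-joint arm with a two-finger parallel gripper is mounted at the origin on a cart in front of the work surface, level with it; the furniture and walls round the work are solid. World frame = base frame: x ahead of the robot, y to its left, z up, the work surface at z = 0. Lengths are in mm, angles in rad, forces in N, time in s.
With the tool pointing down it reaches from about 275 to 1000 mm from the base axis. Payload 8.4 kg.
Tool frame: the origin (TCP) lies midway between the tips of the shut fingers; the grasp point (between the pads) lies 19 mm behind it; z points along the fingers, y is the line along which they close (so a half turn about z gives the same grasp; the last joint's range is limited). The gripper opens to 85 mm and grips with 20 to 120 N. Pads are 22 mm wide; open, the fingers measure 114 mm over their backs; the gripper's body (76 mm by 85 mm) begins 54 mm behind the grasp point. The pads swing forward as they close: fully open they stand 13 mm farther back than shut.
Start: joints at [-1.284, 0.353, 1.633, -0, 1.155, -0.002], TCP at [178, -599.119, 231.281] pointing down, gripper open.
Joint ranges: [-2.63, 2.63], [-0.92, 2.1], [0.06, 2.66], [-1.3, 4.44], [0, 2.69], [-3.02, 3.02]. Speed limits (rad/s): [2.22, 2.22, 2.79, 3.14, 3.14, 3.14].

## Interface

Orientations are given as [roll, pitch, yaw] about the fixed x, y, z axes, in that order (R = Rz(yaw) Ry(pitch) Rx(roll)).
In Python, from rig import monitor, imaging, r gives the robot as it stands.
- The arm moves only by the tool drive_tool, never from a script. Its argument "plan" is a list of rows, each an object of numbers: "x", "y", "z": the shift along the tool's x, y, z in units of 50 mm (1.0 is 50 mm); "ax", "ay", "az": the turn, a rotation vector about the tool's x, y, z in units of 6 degrees (1.0 is 6 degrees); "hand": the finger opening in mm, from 0 to 85.4. In form: [{"x": .., "y": .., "z": .., "ax": .., "ay": .., "az": .., "hand": ..}, ...]. A call has 1 to 8 rows; each row is the pose to reach, as a shift and turn from the pose commanded when the call began, along the tool's axes at that moment; what a row does not reach only later rows make up. A row lasts 1/10 s, in which the tool goes at most 50 mm and 8.59 degrees, less where a joint would pass 70% of its speed; a pose out of reach is approached as far as the arm can. A call with a gripper value outside its range is refused whole. The fingers move at their own pace and stop on an object; "grip_force" is the grip in N (left out, the last holds). Time passes only in rows, so rows that repeat a pose let the fingers close. It gives the time, the measured TCP pose, the force, the opening and the grip force at its end, in the units of the state.
- monitor.sense(): the state, without advancing time (a new reading comes with each control period).
- imaging.grab_frame(name): name is "scene" or "side" or "wrist"; returns the picture (400x640x3 uint8, red, green, blue); there is no depth.
- imaging.camera_info(name): a dict with "mtx" (3x3 intrinsics, pixels), "R" (3x3) and "t" (3): a world point X has camera coordinates R X + t. Camera axes: x right, y down, z forward; pixel columns grow to the right and rows downward; lengths in mm; the calibration is good to about 2 mm. A picture is of the moment at which its call begins: read the wrist's pose just before it. camera_info takes no time and is no camera call; for the wrist camera it gives the pose at the moment of the call.
- r.sign_off(): hands the job in; it is judged then, once.
The state is a dict: "clock": time; "qpos": joint angles; "qvel": joint speeds; "joint_efforts": joint torques, N m; "eef_pos": TCP position; "tcp_rot": TCP orientation; "contact_force": force on the tool from outside, world axes, zero at the start; "wrist_torque": the same for the moment, N m; "opening": opening from 0.0 (shut) to 1.0 (fully open); "grasp_force": force on a finger pad.
Only numpy, scipy, OpenCV 4.12 (cv2) and the standard library are available. Lean on these libraries where they do the work, as an engineer would, in place of code of your own. Each camera call takes 0.05 s, during which the arm holds its last target. There are 200 camera calls.

## Task

First set the orange-lidded culture dish down gently on the blue stage plate, centred on the white ring between the two stops, and let go of it. Then free the sagging bolt of the imaging chamber: take its red knob, lift the bolt so that its nose clears the keeper's bent lip, and pull it sideways all the way back. Swing the gate about 30 degrees open by the knob and finish while still holding the knob, keeping the self-closing gate ajar there; leave the two bottles and the marker alone.

Things in the scene. Friction and masses are not known exactly. Their poses are not given: they have to be found in the camera images.
- dish_center (a point): centre of the loose culture dish: a round closed dish with orange lid, 50 mm across (base 47 mm), 16 mm high, about 50 g; this point lies on its axis 8 mm above its underside, z axis up. It stands on the worktop at the start; grasp it across the 50 mm lid.
- stage_center (a point): centre of the top face of the fixed blue stage plate (120 mm along its x, 110 mm along y, top 10 mm above the worktop), ringed by a 57 mm white ring. Two aluminium stops, 10 mm high and 40 mm long along x, stand at +y and -y, inner faces 29 mm and outer faces 39 mm from this point; put the fingers on the dish's +x and -x sides. Frame: x, y along the plate, z up.
- chamber: fixed imaging chamber, 236 mm wide (y), 184 mm deep (x), 114 mm high, clear sides, white roof; origin at the centre of its underside on the worktop. The gate is in its front, which faces its -x, towards the robot. The brass bolt runs along y in front of the gate into the steel keeper on the front post at +y; the keeper's brass lip tops at 78 mm above the worktop, its sides at 110 mm.
- knob_center (a point): centre of the bolt's upright round red knob, 18 mm diameter, 48 mm tall; 141 mm above the worktop while the bolt hangs low, 56 mm above the bolt's axis. Nothing near is higher than 114 mm; a bolt guide (top 108 mm) begins 11 mm from the knob's axis towards the keeper, the gate's face is 13 mm behind it. Frame turns with the gate, at start as the chamber's. Grip from above, fingers closing along y.
- gate_hinge (a point): point on the vertical hinge axis of the gate, at the chamber's front, -y side. At the start the knob's axis is 117 mm from it along the chamber's +y and 18 mm along its -x.
- gate (a joint): opening angle of the gate, rad: 0 shut, up to 1.3. As it grows the gate turns counter-clockwise seen from above, so the +y edge with the bolt swings towards the robot (chamber's -x). A light spring (0.25 N m/rad with preload, about 2 to 3 N at the knob) always pulls it shut.
- bolt_draw (a joint): how far the bolt is drawn back, m: 0 fully in the keeper, 0.030 at its end stop; it grows as the bolt and knob move along the chamber's -y (from the keeper towards the hinge). Drag about 1 N. The rod leaves the keeper, freeing the gate, at 0.018.
- bolt_lift (a joint): how far the bolt is raised in its loose guides, m: 0 hanging low, 0.014 at the upper stop; its weight (about 1.5 N) pulls it down. The nose at the bolt's end hangs 8 mm below the top of the keeper's bent lip: unless lifted more than 8 mm (11 mm is good) the bolt catches after 3 mm of draw. Hold it up until drawn 0.023.
- knob: the red knob itself with its stem, fixed to the bolt; origin on the bolt's axis, 56 mm below knob_center.
- amber_bottle: bystander: brown reagent bottle with black cap, 48 mm diameter, 96 mm high, origin at the centre of its underside
- dye_bottle: bystander: small white dropper bottle with yellow cap, 42 mm diameter, 84 mm high, origin at the centre of its underside
- marker: bystander: white and black marker pen lying on the worktop, 132 mm long along its y, 18 mm high, origin at the centre of its underside
Mind the look-alikes: they are no part of the job. What is shaped like the part that bears dish_center but pink is not meant. Of the things that look like the part that bears stage_center, the smaller one is meant.

How it is judged:
By the outcome, as a careful person would: the job done as asked, in the order asked, and still so for the second after the job is handed in, while the arm keeps its last pose, push and grip.
It also fails if it takes over 51 s, if anything falls off the work surface, if the arm or the gripper's body presses on something with over 40 N, if the wrist force passes 120 N, or if a joint passes its speed limit or range.

## Working session

There is one attempt and no reset: what is moved stays moved. The work goes in short steps, Python scripts to look and compute and a tool call to move; the robot and the scene stay as the last step left them, time stands still between calls to the robot, and variables do not carry over. Pictures are saved under pics/ and viewed, at most 10 in all, crops included, and the job is handed in when it is done.

Besides the shell and the picture viewer there is one more tool, called by a JSON object that holds its "op" and its "data", one argument or row to a line. drive_tool: Moves the arm, as the interface text tells. Its arguments: {"type":"object","properties":{"plan":{"type":"array","items":{"type":"object","properties":{"x":{"type":"number"},"y":{"type":"number"},"z":{"type":"number"},"ax":{"type":"number"},"ay":{"type":"number"},"az":{"type":"number"},"hand":{"type":"number"}}}},"grip_force":{"type":"number"}},"required":["plan"]}

```bash
ls; mkdir -p pics; cat > h.py <<'E'
import numpy as np,cv2
from rig import monitor,imaging,r
def shot(n,f):
    im=imaging.grab_frame(n); cv2.imwrite('pics/'+f,im[:,:,::-1]); return im
def ray(n,u,v,ci=None):
    c=ci or imaging.camera_info(n);R=np.array(c['R']);t=np.array(c['t']).ravel()
    return -R.T@t, R.T@np.linalg.solve(np.array(c['mtx']),[u,v,1.])
def atz(n,u,v,z,ci=None):
    o,d=ray(n,u,v,ci); return o+d*(z-o[2])/d[2]
def proj(n,X,ci=None):
    c=ci or imaging.camera_info(n);p=np.array(c['mtx'])@(np.array(c['R'])@np.array(X,float)+np.array(c['t']).ravel());return p[:2]/p[2]
E
python3 - <<'E'
from h import *
a=shot('scene','s0.png');b=shot('side','d0.png')
for n in('scene','side','wrist'):
    o,d=ray(n,320,200);print(n,o.round(),d.round(2))
print(monitor.sense())
E
```

```text
pics
scene [-354. -534.  850.] [ 0.66  0.46 -0.6 ]
side [ 495. 1095. 1003.] [-0.02 -0.75 -0.66]
wrist [ 258. -574.  373.] [-0.31 -0.07 -0.95]
{'clock': 0.1, 'qpos': array([-1.28442247e+00,  3.53617360e-01,  1.63407719e+00, -1.40331520e-05,
        1.15520394e+00, -2.38020669e-03]), 'qvel': array([-0.00022767, -0.00125781,  0.00053162,  0.00059183, -0.00249249,
        0.00052276]), 'joint_efforts': array([ 4.39793548e-04, -6.06353545e+01, -3.42820930e+01,  8.99271731e-05,
        3.98715958e-03, -1.32281471e-06]), 'eef_pos': array([ 177.85669824, -598.69871109,  230.60527443]), 'tcp_rot': array([-3.14028680e+00,  9.72302625e-06,  2.88759743e-01]), 'contact_force': array([ 0.20542562,  0.9633623 , -0.34604057]), 'wrist_torque': array([ 0.01959866, -0.01067951, -0.00017698]), 'grasp_force': 0.0, 'opening': 0.9995499099929315}
```

View pics/s0.png

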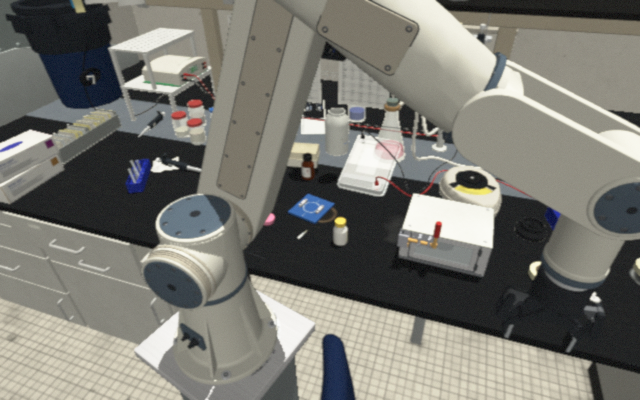

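View pics/d0.png

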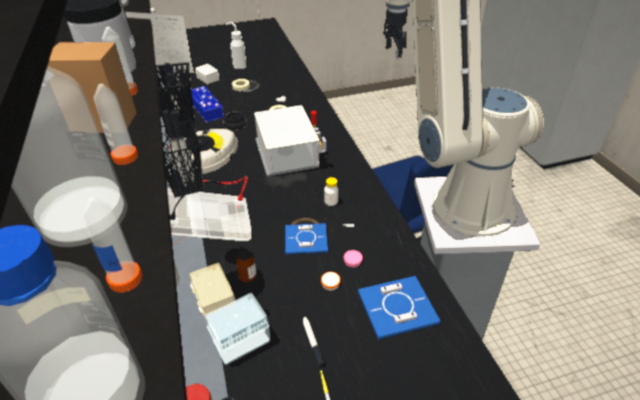

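The side view shows two possible dishes: an orange-lidded one at (331,281) and a pink one at (353,258). It also shows two stage plates, a small one at (306,237) and a big one at (398,305). I choose the orange dish and the small stage. The knob is at about (313,118) in side and (437,232) in scene. Next is a close crop to check these.

```bash
python3 - <<'E'
from h import *
a=cv2.imread('pics/d0.png');b=cv2.imread('pics/s0.png')
c=np.vstack([np.hstack([cv2.resize(a[210:310,270:370],(400,400),interpolation=2),cv2.resize(a[90:190,245:345],(400,400),interpolation=2)]),cv2.resize(b[185:235,280:480],(800,200),interpolation=2)])
cv2.imwrite('pics/c0.png',c)
for nm,u,v,z in(('dish',331,280.5,16),('pink',353,258,16),('stage',306,237,10),('big',398,305,10),('amber',246,265,50),('dye',331,182,84),('marker',313,340,9),('marker',307,319,9),('knobtop',313,112,165)):print(nm,atz('side',u,v,z).round(1))
print(atz('scene',437,223,165).round(1))
E
```

```text
dish [453.4 284.2  16. ]
pink [389.2 208.5  16. ]
stage [517.  116.2  10. ]
big [290.  364.4  10. ]
amber [674.5 250.8  50. ]
dye [436.7 -41.1  84. ]
marker [504.5 454.9   9. ]
marker [517.8 395.8   9. ]
knobtop [ 483.2 -319.1  165. ]
[ 478.2 -323.3  165. ]
```

View pics/c0.png

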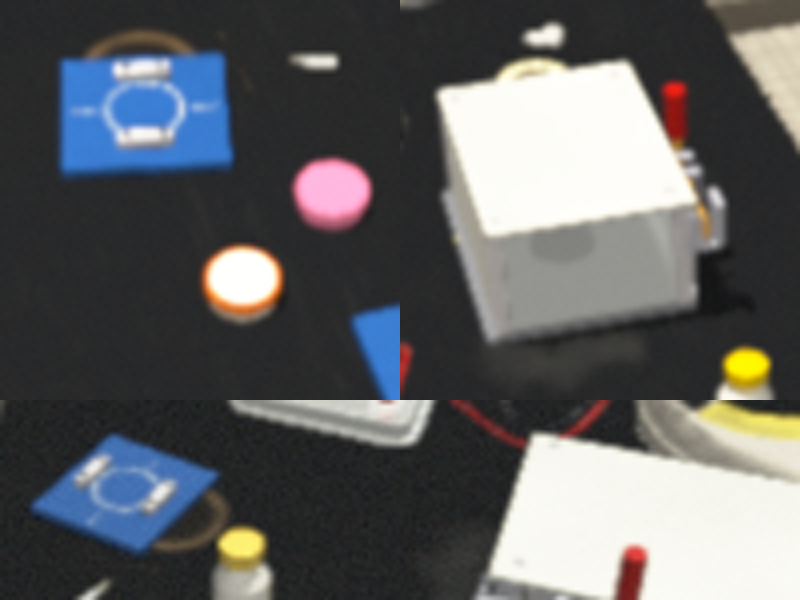

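```bash
cat >> h.py <<'E'
from scipy.spatial.transform import Rotation as Ro
def to(x,y,z,yaw):
    s=monitor.sense();A=Ro.from_euler('xyz',s['tcp_rot']);B=Ro.from_euler('xyz',[np.pi,0,yaw])
    d=A.inv().apply(np.array([x,y,z])-s['eef_pos'])/50; w=np.degrees((A.inv()*B).as_rotvec())/6
    print('t',round(s['clock'],2),'tcp',s['eef_pos'].round(1),'yaw',s['tcp_rot'].round(3),'F',s['contact_force'].round(1),'op',round(s['opening'],3),'gf',round(s['grasp_force'],1))
    print('shift',d.round(3),'rot',w.round(3))
E
python3 - <<'E'
from h import *
P=lambda cx,cy,ox,oy,z:atz('side',ox+cx/4-.375,oy+cy/4-.375,z)
c=[P(x-400,y,245,90,114) for x,y in((438,90),(628,62),(695,205),(490,235))]
for i in range(4):
    e=c[(i+1)%4]-c[i];print('roof',c[i].round(1),np.linalg.norm(e).round(1),np.degrees(np.arctan2(e[1],e[0])).round(1))
print('roofc',np.mean(c,0).round(1))
c=[P(x,y,270,210,10) for x,y in((62,60),(222,53),(232,164),(62,173))]
for i in range(4):
    e=c[(i+1)%4]-c[i];print('stage',c[i].round(1),np.linalg.norm(e).round(1),np.degrees(np.arctan2(e[1],e[0])).round(1))
print('stc',np.mean(c,0).round(1))
to(440,270,200,1.571)
E
```

```text
roof [ 694.  -417.7  114. ] 175.4 -167.2
roof [ 523.  -456.5  114. ] 241.8 102.9
roof [ 469.  -220.8  114. ] 170.0 11.3
roof [ 635.7 -187.4  114. ] 237.5 -75.8
roofc [ 580.4 -320.6  114. ]
stage [578.6  61.8  10. ] 119.2 -179.2
stage [459.4  60.   10. ] 112.4 91.2
stage [457.1 172.4  10. ] 119.0 1.5
stage [576.1 175.5  10. ] 113.7 -88.8
stc [517.8 117.4  10. ]
t 0.1 tcp [ 177.9 -598.7  230.6] yaw [-3.14   0.     0.289] F [ 0.2  1.  -0.3] op 1.0 gf 0.0
shift [  9.973 -15.161   0.632] rot [-1.1000e-02 -8.0000e-03 -1.2244e+01]
```

{"op": "drive_tool", "data": {
  "plan": [
    {"x": 9.97,"y": -15.16,"z": 0,"az": -12.24,"hand": 85},
    {"x": 9.97,"y": -15.16,"z": 0,"az": -12.24,"hand": 85},
    {"x": 9.97,"y": -15.16,"z": 0,"az": -12.24,"hand": 85},
    {"x": 9.97,"y": -15.16,"z": 0,"az": -12.24,"hand": 85},
    {"x": 9.97,"y": -15.16,"z": 0,"az": -12.24,"hand": 85},
    {"x": 9.97,"y": -15.16,"z": 0,"az": -12.24,"hand": 85},
    {"x": 9.97,"y": -15.16,"z": 0,"az": -12.24,"hand": 85},
    {"x": 9.97,"y": -15.16,"z": 0,"az": -12.24,"hand": 85}
  ]
}}

```text
invalid input
```

```bash
python3 -c "
from h import *
to(440,270,200,1.571)"
```

```text
t 0.1 tcp [ 177.9 -598.7  230.6] yaw [-3.14   0.     0.289] F [ 0.2  1.  -0.3] op 1.0 gf 0.0
shift [  9.973 -15.161   0.632] rot [-1.1000e-02 -8.0000e-03 -1.2244e+01]
```

{"op": "drive_tool", "data": {
  "plan": [
    {"x": 0.5,"y": -0.8,"z": 0,"ax": 0,"ay": 0,"az": -0.6,"hand": 85},
    {"x": 1.0,"y": -1.6,"z": 0,"ax": 0,"ay": 0,"az": -1.3,"hand": 85},
    {"x": 1.5,"y": -2.4,"z": 0,"ax": 0,"ay": 0,"az": -2,"hand": 85},
    {"x": 2.0,"y": -3.2,"z": 0,"ax": 0,"ay": 0,"az": -2.7,"hand": 85},
    {"x": 2.5,"y": -4,"z": 0,"ax": 0,"ay": 0,"az": -3.3,"hand": 85},
    {"x": 3.1,"y": -4.8,"z": 0,"ax": 0,"ay": 0,"az": -4,"hand": 85},
    {"x": 3.6,"y": -5.6,"z": 0,"ax": 0,"ay": 0,"az": -4.6,"hand": 85},
    {"x": 4.2,"y": -6.4,"z": 0,"ax": 0,"ay": 0,"az": -5.2,"hand": 85}
  ]
}}

```text
clock: 0.9
eef_pos: [287.9, -230.8, 231.2]
tcp_rot: [3.142, -0.0, 0.835]
contact_force: [0.7, 0.7, -0.4]
opening: 0.992
grasp_force: 0.0
```

```bash
python3 -c "
from h import *
to(440,270,200,1.571)"
```

```text
t 0.9 tcp [ 287.9 -230.8  231.2] yaw [ 3.142 -0.     0.835] F [ 0.7  0.7 -0.4] op 0.992 gf 0.0
shift [ 9.467 -4.466  0.624] rot [ 0.     0.    -7.028]
```

Works. Continue to above the dish.

{"op": "drive_tool", "data": {
  "plan": [
    {"x": 0.9,"y": -0.4,"z": 0,"ax": 0,"ay": 0,"az": -0.7,"hand": 85},
    {"x": 1.8,"y": -0.8,"z": 0,"ax": 0,"ay": 0,"az": -1.4,"hand": 85},
    {"x": 2.7,"y": -1.2,"z": 0,"ax": 0,"ay": 0,"az": -2.1,"hand": 85},
    {"x": 3.6,"y": -1.6,"z": 0,"ax": 0,"ay": 0,"az": -2.8,"hand": 85},
    {"x": 4.5,"y": -2.0,"z": 0,"ax": 0,"ay": 0,"az": -3.5,"hand": 85},
    {"x": 5.4,"y": -2.4,"z": 0,"ax": 0,"ay": 0,"az": -4.2,"hand": 85},
    {"x": 6.3,"y": -2.9,"z": 0,"ax": 0,"ay": 0,"az": -4.9,"hand": 85},
    {"x": 7.2,"y": -3.4,"z": 0,"ax": 0,"ay": 0,"az": -5.6,"hand": 85}
  ]
}}

```text
clock: 1.7
eef_pos: [403.7, 147.6, 231.3]
tcp_rot: [3.141, 0.0, 1.423]
contact_force: [0.5, -0.9, 0.7]
opening: 0.996
grasp_force: 0.0
```

```bash
python3 -c "
from h import *
to(450,270,180,1.59)"
```

```text
t 1.7 tcp [403.7 147.6 231.3] yaw [3.141 0.    1.423] F [ 0.5 -0.9  0.7] op 0.996 gf 0.0
shift [2.558 0.557 1.025] rot [ 3.000e-03  1.000e-03 -1.592e+00]
```

{"op": "drive_tool", "data": {
  "plan": [
    {"x": 0.9,"y": 0.2,"z": 0.3,"ax": 0,"ay": 0,"az": -0.6,"hand": 85},
    {"x": 1.8,"y": 0.4,"z": 0.7,"ax": 0,"ay": 0,"az": -1.1,"hand": 85},
    {"x": 2.56,"y": 0.56,"z": 1.02,"ax": 0,"ay": 0,"az": -1.59,"hand": 85},
    {"x": 2.56,"y": 0.56,"z": 1.02,"ax": 0,"ay": 0,"az": -1.59,"hand": 85},
    {"x": 2.56,"y": 0.56,"z": 1.02,"ax": 0,"ay": 0,"az": -1.59,"hand": 85}
  ]
}}

```text
clock: 2.2
eef_pos: [449.9, 267.8, 179.3]
tcp_rot: [-3.139, 0.001, 1.587]
contact_force: [-0.1, 0.3, 0.7]
opening: 0.988
grasp_force: 0.0
```

```bash
python3 - <<'E'
from h import *
ci=imaging.camera_info('wrist')
im=shot('wrist','w1.png')
to(453,284,180,1.59)
import pickle;pickle.dump(ci,open('w1.pkl','wb'))
print(proj('wrist',[453.4,284.2,16],ci))
hsv=cv2.cvtColor(im,cv2.COLOR_RGB2HSV)
m=cv2.inRange(hsv,(6,150,120),(18,255,255))
n,l,st,ce=cv2.connectedComponentsWithStats(m)
for i in range(1,n):
    if st[i,4]>60:
        pts=np.argwhere(l==i)[:,::-1].astype(np.int32);print(st[i],cv2.fitEllipse(cv2.convexHull(pts)))
E
```

```text
t 2.25 tcp [450.  267.1 179.9] yaw [-3.140e+00  1.000e-03  1.586e+00] F [-0.1 -0.  -0.6] op 0.999 gf 0.0
shift [ 0.337  0.065 -0.003] rot [-0.013  0.01  -0.035]
[328.46098064 169.84128364]
[308 154  45  45 278] ((329.86578369140625, 175.83534240722656), (44.699214935302734, 45.50933837890625), 76.9219970703125)
```

View pics/w1.png

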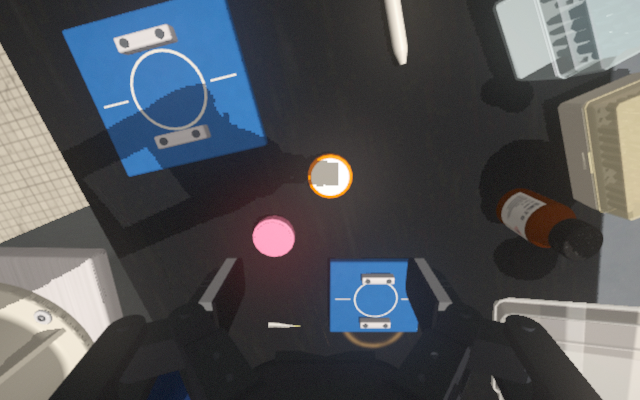

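The wrist view shows the orange dish at (330,176), the pink one at (274,237), the small stage ring at (376,300) and the large stage at upper left.

```bash
python3 - <<'E'
from h import *
import pickle;ci=pickle.load(open('w1.pkl','rb'))
d=atz('wrist',329.9,175.8,14,ci);print('dish',d)
im=cv2.imread('pics/w1.png')
m=cv2.inRange(im,(170,170,170),(255,255,255))
roi=np.zeros_like(m);roi[282:318,350:402]=m[282:318,350:402]
n,l,st,ce=cv2.connectedComponentsWithStats(roi)
for i in range(1,n):
    if st[i,4]>8: print(st[i],ce[i].round(1),cv2.fitEllipse(np.argwhere(l==i)[:,::-1].astype(np.int32))[:2], atz('wrist',*ce[i],10,ci).round(1))
c=[atz('wrist',u,v,10,ci) for u,v in((330,261),(414,261),(418,331),(332,332))];print(np.round(c,1))
print('ring',atz('wrist',376,300,10,ci),'ticks',atz('wrist',335,299,10,ci),atz('wrist',408,299,10,ci))
to(d[0],d[1],100,1.59)
E
```

```text
dish [455.16479382 277.09303677  14.        ]
[354 282  44  35 248] [375.9 297.5] ((375.4599304199219, 298.3267822265625), (34.673091888427734, 43.14318084716797)) [519.  114.8  10. ]
[[458.  167.7  10. ]
 [562.1 169.8  10. ]
 [580.5  61.5  10. ]
 [463.3  57.4  10. ]]
ring [519.43787496 110.95267085  10.        ] ticks [465.82965066 111.43154341  10.        ] [561.03217073 113.35887863  10.        ]
t 2.25 tcp [450.  267.1 179.9] yaw [-3.140e+00  1.000e-03  1.586e+00] F [-0.1 -0.  -0.6] op 0.999 gf 0.0
shift [0.199 0.108 1.598] rot [-0.013  0.01  -0.035]
```

{"op": "drive_tool", "data": {
  "plan": [
    {"x": 0.2,"y": 0.1,"z": 0.5,"ax": 0,"ay": 0,"az": 0,"hand": 85},
    {"x": 0.2,"y": 0.1,"z": 1.1,"ax": 0,"ay": 0,"az": 0,"hand": 85},
    {"x": 0.2,"y": 0.1,"z": 1.6,"ax": 0,"ay": 0,"az": 0,"hand": 85},
    {"x": 0.2,"y": 0.1,"z": 1.6,"ax": 0,"ay": 0,"az": 0,"hand": 85},
    {"x": 0.2,"y": 0.1,"z": 1.6,"ax": 0,"ay": 0,"az": 0,"hand": 85},
    {"x": 0.2,"y": 0.1,"z": 1.6,"ax": 0,"ay": 0,"az": 0,"hand": 85}
  ]
}}

```text
clock: 2.85
eef_pos: [456.5, 277.7, 102.1]
tcp_rot: [3.139, -0.001, 1.585]
contact_force: [0.7, 0.1, 0.2]
opening: 0.994
grasp_force: 0.0
```

```bash
python3 - <<'E'
from h import *
ci=imaging.camera_info('wrist')
im=shot('wrist','w2.png')
hsv=cv2.cvtColor(im,cv2.COLOR_RGB2HSV)
m=cv2.inRange(hsv,(6,150,100),(18,255,255))
n,l,st,ce=cv2.connectedComponentsWithStats(m)
i=1+np.argmax(st[1:,4]);pts=np.argwhere(l==i)[:,::-1].astype(np.int32);e=cv2.fitEllipse(cv2.convexHull(pts));print(st[i],e)
for z in (8,12,16):print(atz('wrist',*e[0],z,ci))
s=cv2.cvtColor(cv2.imread('pics/d0.png'),cv2.COLOR_BGR2HSV)
m=cv2.inRange(s,(4,90,90),(20,255,255));q=np.zeros_like(m);q[265:300,315:350]=m[265:300,315:350]
p=np.argwhere(q)[:,::-1].astype(np.int32);e=cv2.fitEllipse(cv2.convexHull(p));print(e)
for z in (12,16):print('side',atz('side',*e[0],z))
to(455,278,60,1.59)
E
```

```text
[294 179  58  58 600] ((322.6037902832031, 207.80322265625), (56.996334075927734, 57.999549865722656), 103.02005767822266)
[454.93124367 275.59723689   8.        ]
[454.93604892 277.0490436   12.        ]
[454.94085418 278.50085032  16.        ]
((330.1251525878906, 279.72137451171875), (18.288679122924805, 21.241960525512695), 88.79178619384766)
side [455.34911029 278.22251325  12.        ]
side [455.5077721  281.52120912  16.        ]
t 2.9 tcp [456.5 277.9 102.1] yaw [ 3.139e+00 -1.000e-03  1.586e+00] F [-1.1  0.8  0.1] op 0.996 gf 0.0
shift [ 0.001 -0.032  0.841] rot [ 0.023 -0.013 -0.042]
```

{"op": "drive_tool", "data": {
  "plan": [
    {"x": 0,"y": -0.03,"z": 0.5,"ax": 0,"ay": 0,"az": 0,"hand": 85},
    {"x": 0,"y": -0.03,"z": 1.0,"ax": 0,"ay": 0,"az": 0,"hand": 85},
    {"x": 0,"y": -0.03,"z": 1.4,"ax": 0,"ay": 0,"az": 0,"hand": 75},
    {"x": 0,"y": -0.03,"z": 1.7,"ax": 0,"ay": 0,"az": 0,"hand": 65},
    {"x": 0,"y": -0.03,"z": 1.9,"ax": 0,"ay": 0,"az": 0,"hand": 60},
    {"x": 0,"y": -0.03,"z": 2.0,"ax": 0,"ay": 0,"az": 0,"hand": 60},
    {"x": 0,"y": -0.03,"z": 2.0,"ax": 0,"ay": 0,"az": 0,"hand": 60},
    {"x": 0,"y": -0.03,"z": 2.0,"ax": 0,"ay": 0,"az": 0,"hand": 60}
  ],
  "grip_force": 25
}}

```text
clock: 3.7
eef_pos: [454.5, 278.0, 1.0]
tcp_rot: [3.141, -0.001, 1.586]
contact_force: [-0.0, -1.1, -0.5]
opening: 0.705
grasp_force: 0.0
```

```bash
python3 - <<'E'
from h import *
shot('wrist','w3.png')
to(455,278,0,1.59)
E
```

```text
t 3.75 tcp [454.5 278.    1.1] yaw [ 3.141e+00 -1.000e-03  1.586e+00] F [-0.1  0.4 -0.3] op 0.703 gf 0.0
shift [-0.     0.009  0.021] rot [ 0.01  -0.006 -0.036]
```

View pics/w3.png

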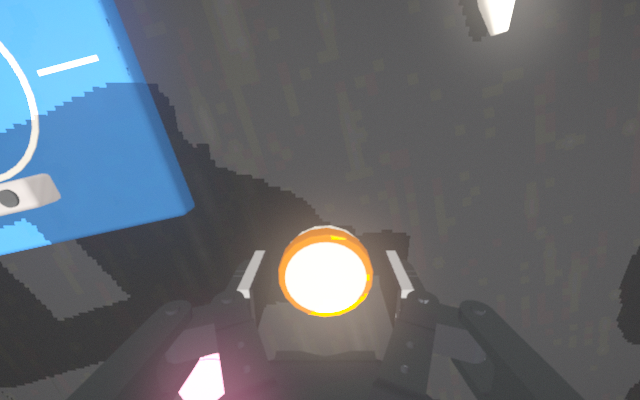

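The dish, at (326,273), sits centred between the pads at (252,273) and (399,273). I'll close on it.

{"op": "drive_tool", "data": {
  "plan": [
    {"x": 0,"y": 0,"z": 0,"ax": 0,"ay": 0,"az": 0,"hand": 52},
    {"x": 0,"y": 0,"z": 0,"ax": 0,"ay": 0,"az": 0,"hand": 49},
    {"x": 0,"y": 0,"z": 0,"ax": 0,"ay": 0,"az": 0,"hand": 47},
    {"x": 0,"y": 0,"z": 0,"ax": 0,"ay": 0,"az": 0,"hand": 46},
    {"x": 0,"y": 0,"z": 0,"ax": 0,"ay": 0,"az": 0,"hand": 46},
    {"x": 0,"y": 0,"z": 0,"ax": 0,"ay": 0,"az": 0,"hand": 46}
  ],
  "grip_force": 25
}}

```text
clock: 4.35
eef_pos: [454.4, 278.0, 1.2]
tcp_rot: [3.141, -0.001, 1.586]
contact_force: [-0.7, -1.2, 7.4]
opening: 0.575
grasp_force: 24.6
```

{"op": "drive_tool", "data": {
  "plan": [
    {"x": 0,"y": 0,"z": -0.2,"ax": 0,"ay": 0,"az": 0,"hand": 44},
    {"x": 0,"y": 0,"z": -0.6,"ax": 0,"ay": 0,"az": 0,"hand": 44},
    {"x": 0,"y": 0,"z": -1.1,"ax": 0,"ay": 0,"az": 0,"hand": 44},
    {"x": 0,"y": 0,"z": -1.6,"ax": 0,"ay": 0,"az": 0,"hand": 44},
    {"x": 0,"y": 0,"z": -1.6,"ax": 0,"ay": 0,"az": 0,"hand": 44},
    {"x": 0,"y": 0,"z": -1.6,"ax": 0,"ay": 0,"az": 0,"hand": 44}
  ]
}}

```text
clock: 4.95
eef_pos: [454.3, 277.9, 81.1]
tcp_rot: [3.14, -0.001, 1.586]
contact_force: [0.8, 0.4, -0.7]
opening: 0.568
grasp_force: 26.2
```

```bash
python3 - <<'E'
from h import *
ci=imaging.camera_info('wrist')
im=shot('wrist','w4.png')
import pickle;pickle.dump(ci,open('w4.pkl','wb'))
to(519,114,80,1.59)
E
```

```text
t 5.0 tcp [453.8 277.6  80.3] yaw [ 3.142 -0.     1.586] F [-0.9  0.  -0.7] op 0.572 gf 26.2
shift [-3.292  1.254  0.005] rot [ 0.    -0.    -0.035]
```

{"op": "drive_tool", "data": {
  "plan": [
    {"x": -0.7,"y": 0.2,"z": -0.3,"ax": 0,"ay": 0,"az": 0,"hand": 44},
    {"x": -1.4,"y": 0.4,"z": -0.6,"ax": 0,"ay": 0,"az": 0,"hand": 44},
    {"x": -2.2,"y": 0.65,"z": -0.8,"ax": 0,"ay": 0,"az": 0,"hand": 44},
    {"x": -3.0,"y": 0.85,"z": -0.8,"ax": 0,"ay": 0,"az": 0,"hand": 44},
    {"x": -3.8,"y": 1.05,"z": -0.8,"ax": 0,"ay": 0,"az": 0,"hand": 44},
    {"x": -4.5,"y": 1.25,"z": -0.8,"ax": 0,"ay": 0,"az": 0,"hand": 44},
    {"x": -4.5,"y": 1.25,"z": -0.8,"ax": 0,"ay": 0,"az": 0,"hand": 44},
    {"x": -4.5,"y": 1.25,"z": -0.8,"ax": 0,"ay": 0,"az": 0,"hand": 44}
  ]
}}

```text
clock: 5.8
eef_pos: [519.3, 53.0, 119.2]
tcp_rot: [-3.139, -0.0, 1.584]
contact_force: [-0.6, -0.6, 0.0]
opening: 0.572
grasp_force: 26.2
```

```bash
python3 - <<'E'
from h import *
ci=imaging.camera_info('wrist')
im=shot('wrist','w5.png')
import pickle;pickle.dump(ci,open('w5.pkl','wb'))
to(519,114,60,1.59)
print(proj('wrist',[519,114,10],ci))
E
```

```text
t 5.85 tcp [519.2  53.8 119.3] yaw [-3.14  -0.     1.585] F [ 0.1 -0.1 -1.5] op 0.57 gf 26.2
shift [1.204 0.016 1.187] rot [-0.019 -0.001 -0.044]
[325.5938025  132.64860411]
```

View pics/w5.png

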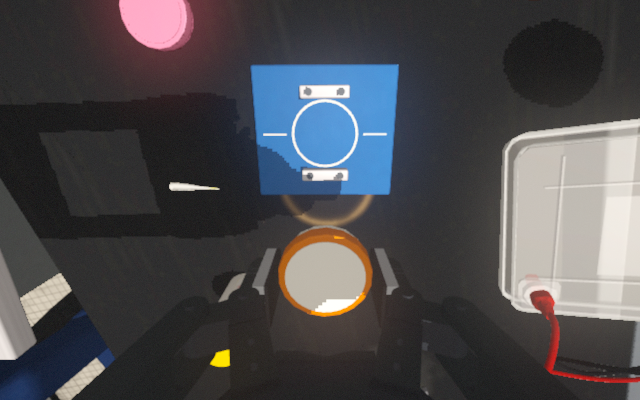

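The ring shows at about (325,133) and the held dish at (326,272). Now I'll measure both more finely.

```bash
python3 - <<'E'
from h import *
import pickle;ci=pickle.load(open('w5.pkl','rb'))
im=cv2.imread('pics/w5.png');g=im.min(2)
sub=np.zeros_like(g);sub[100:170,289:361]=g[100:170,289:361]
m=(sub>130).astype(np.uint8)
n,l,st,ce=cv2.connectedComponentsWithStats(m)
for i in range(1,n):
    if st[i,4]>100:
        e=cv2.fitEllipse(cv2.convexHull(np.argwhere(l==i)[:,::-1].astype(np.int32)));print(st[i],e,atz('wrist',*e[0],10,ci).round(1))
for nm,q in(('ticks',((264,134),(386,134))),('plate',((251,65),(398,65),(390,194),(261,194)))):
    P=[atz('wrist',*p,10,ci) for p in q];print(nm,np.round(P,1).tolist(),np.mean(P,0))
hsv=cv2.cvtColor(im,cv2.COLOR_BGR2HSV);m=cv2.inRange(hsv,(4,130,70),(20,255,255));m[:225]=0;m[:,:270]=0;m[:,380:]=0;m[320:]=0
e=cv2.fitEllipse(cv2.convexHull(np.argwhere(m)[:,::-1].astype(np.int32)));print(e)
for z in(8,12,16):print('dish',atz('wrist',*e[0],118+z,ci).round(1))
E
```

```text
[291 100  68  68 750] ((324.4557800292969, 132.6991424560547), (67.21973419189453, 68.9252700805664), 172.81747436523438) [518.  113.9  10. ]
ticks [[466.0, 112.1, 10.0], [571.0, 113.6, 10.0]] [518.47681763 112.85668484  10.        ]
plate [[458.5, 165.9, 10.0], [576.1, 167.6, 10.0], [579.2, 59.7, 10.0], [460.3, 57.9, 10.0]] [518.50043108 112.79050347  10.        ]
((324.8975524902344, 272.2330017089844), (88.9749755859375, 95.36370086669922), 90.90605926513672)
dish [519.7  49.9 126. ]
dish [519.6  52.5 130. ]
dish [519.6  55.1 134. ]
```

{"op": "drive_tool", "data": {
  "plan": [
    {"x": 0.6,"y": 0,"z": 0.4,"ax": 0,"ay": 0,"az": 0,"hand": 44},
    {"x": 1.2,"y": -0.01,"z": 0.8,"ax": 0,"ay": 0,"az": 0,"hand": 44},
    {"x": 1.2,"y": -0.01,"z": 1.2,"ax": 0,"ay": 0,"az": 0,"hand": 44},
    {"x": 1.2,"y": -0.01,"z": 1.6,"ax": 0,"ay": 0,"az": 0,"hand": 44},
    {"x": 1.2,"y": -0.01,"z": 1.6,"ax": 0,"ay": 0,"az": 0,"hand": 44},
    {"x": 1.2,"y": -0.01,"z": 1.6,"ax": 0,"ay": 0,"az": 0,"hand": 44},
    {"x": 1.2,"y": -0.01,"z": 1.6,"ax": 0,"ay": 0,"az": 0,"hand": 44}
  ]
}}

```text
clock: 6.55
eef_pos: [519.0, 114.2, 41.1]
tcp_rot: [3.141, -0.0, 1.587]
contact_force: [0.8, 0.6, 0.7]
opening: 0.57
grasp_force: 26.3
```

```bash
python3 - <<'E'
from h import *
to(518.2,113.6,12,1.59)
E
```

```text
t 6.55 tcp [519.  114.2  41.1] yaw [ 3.141 -0.     1.587] F [0.8 0.6 0.7] op 0.57 gf 26.3
shift [-0.012 -0.016  0.582] rot [ 0.01  -0.002 -0.031]
```

{"op": "drive_tool", "data": {
  "plan": [
    {"x": -0.01,"y": -0.02,"z": 0.2,"ax": 0,"ay": 0,"az": 0,"hand": 44},
    {"x": -0.01,"y": -0.02,"z": 0.35,"ax": 0,"ay": 0,"az": 0,"hand": 44},
    {"x": -0.01,"y": -0.02,"z": 0.45,"ax": 0,"ay": 0,"az": 0,"hand": 44},
    {"x": -0.01,"y": -0.02,"z": 0.52,"ax": 0,"ay": 0,"az": 0,"hand": 44},
    {"x": -0.01,"y": -0.02,"z": 0.56,"ax": 0,"ay": 0,"az": 0,"hand": 44},
    {"x": -0.01,"y": -0.02,"z": 0.58,"ax": 0,"ay": 0,"az": 0,"hand": 44},
    {"x": -0.01,"y": -0.02,"z": 0.58,"ax": 0,"ay": 0,"az": 0,"hand": 44},
    {"x": -0.01,"y": -0.02,"z": 0.58,"ax": 0,"ay": 0,"az": 0,"hand": 44}
  ]
}}

```text
clock: 7.35
eef_pos: [517.8, 113.2, 11.4]
tcp_rot: [3.141, -0.0, 1.586]
contact_force: [0.3, -0.8, -0.5]
opening: 0.571
grasp_force: 26.3
```

{"op": "drive_tool", "data": {
  "plan": [
    {"x": 0,"y": 0.01,"z": 0.01,"ax": 0,"ay": 0,"az": 0,"hand": 44},
    {"x": 0,"y": 0.01,"z": 0.02,"ax": 0,"ay": 0,"az": 0,"hand": 44},
    {"x": 0,"y": 0.01,"z": 0.02,"ax": 0,"ay": 0,"az": 0,"hand": 44},
    {"x": 0,"y": 0.01,"z": 0.02,"ax": 0,"ay": 0,"az": 0,"hand": 44}
  ]
}}

```text
clock: 7.75
eef_pos: [517.9, 113.2, 11.1]
tcp_rot: [-3.141, -0.0, 1.586]
contact_force: [-4.3, 0.2, 13.2]
opening: 0.567
grasp_force: 27.3
```

{"op": "drive_tool", "data": {
  "plan": [
    {"x": 0,"y": 0,"z": -0.02,"ax": 0,"ay": 0,"az": 0,"hand": 49},
    {"x": 0,"y": 0,"z": -0.02,"ax": 0,"ay": 0,"az": 0,"hand": 52},
    {"x": 0,"y": 0,"z": -0.02,"ax": 0,"ay": 0,"az": 0,"hand": 56},
    {"x": 0,"y": 0,"z": -0.02,"ax": 0,"ay": 0,"az": 0,"hand": 62},
    {"x": 0,"y": 0,"z": -0.02,"ax": 0,"ay": 0,"az": 0,"hand": 66},
    {"x": 0,"y": 0,"z": -0.1,"ax": 0,"ay": 0,"az": 0,"hand": 66},
    {"x": 0,"y": 0,"z": -0.5,"ax": 0,"ay": 0,"az": 0,"hand": 66},
    {"x": 0,"y": 0,"z": -1.2,"ax": 0,"ay": 0,"az": 0,"hand": 70}
  ]
}}

```text
clock: 8.55
eef_pos: [516.4, 112.8, 69.3]
tcp_rot: [-3.137, 0.001, 1.586]
contact_force: [0.1, -0.1, 0.8]
opening: 0.818
grasp_force: 0.0
```

{"op": "drive_tool", "data": {
  "plan": [
    {"x": -0.6,"y": 0,"z": -0.8,"ax": 0,"ay": 0,"az": 0,"hand": 70},
    {"x": -1.2,"y": 0,"z": -1.6,"ax": 0,"ay": 0,"az": 0,"hand": 70},
    {"x": -1.2,"y": 0,"z": -2.4,"ax": 0,"ay": 0,"az": 0,"hand": 70},
    {"x": -1.2,"y": 0,"z": -2.9,"ax": 0,"ay": 0,"az": 0,"hand": 70},
    {"x": -1.2,"y": 0,"z": -2.9,"ax": 0,"ay": 0,"az": 0,"hand": 70},
    {"x": -1.2,"y": 0,"z": -2.9,"ax": 0,"ay": 0,"az": 0,"hand": 70}
  ]
}}

```text
clock: 9.15
eef_pos: [519.0, 53.2, 215.7]
tcp_rot: [3.14, -0.0, 1.586]
contact_force: [0.3, -0.4, -0.8]
opening: 0.823
grasp_force: 0.0
```

```bash
python3 - <<'E'
from h import *
ci=imaging.camera_info('wrist')
im=shot('wrist','w6.png')
u,v=map(int,proj('wrist',[518,113,20],ci));print(u,v,ci)
c=im[max(v-60,0):v+60,max(u-80,0):u+80,::-1]
sd=shot('side','d1.png')[:,:,::-1]
cv2.imwrite('pics/c1.png',np.hstack([cv2.resize(c,(480,360)),cv2.resize(sd[207:267,280:333],(318,360))]))
print(max(u-80,0),max(v-60,0))
hsv=cv2.cvtColor(im,cv2.COLOR_RGB2HSV);m=cv2.inRange(hsv,(4,130,70),(20,255,255));q=np.zeros_like(m);q[max(v-40,0):v+40,u-40:u+40]=m[max(v-40,0):v+40,u-40:u+40]
e=cv2.fitEllipse(cv2.convexHull(np.argwhere(q)[:,::-1].astype(np.int32)));print(e,atz('wrist',*e[0],22,ci).round(1),atz('wrist',*e[0],24,ci).round(1))
to(430,-100,235,0.22)
E
```

```text
324 126 {'mtx': array([[285.5251698 ,   0.        , 324.92193606],
       [  0.        , 285.5251698 , 202.05211886],
       [  0.        ,   0.        ,   1.        ]]), 'R': array([[ 9.99856613e-01,  1.69243484e-02,  5.66095589e-04],
       [ 1.58332967e-02, -9.46208988e-01,  3.23168467e-01],
       [ 6.00506047e-03, -3.23113165e-01, -9.46341282e-01]]), 't': array([-520.30288983,    5.7528874 ,  380.01390564])}
244 66
((324.7064208984375, 127.40198516845703), (42.72892761230469, 44.01212692260742), 176.1463165283203) [518.2 112.3  22. ] [518.2 112.5  24. ]
t 9.25 tcp [518.1  53.2 214.1] yaw [-3.14   0.     1.586] F [-0.  -0.1 -0.4] op 0.822 gf 0.0
shift [-3.036 -1.811 -0.413] rot [-0.015  0.014 13.048]
```

View pics/c1.png

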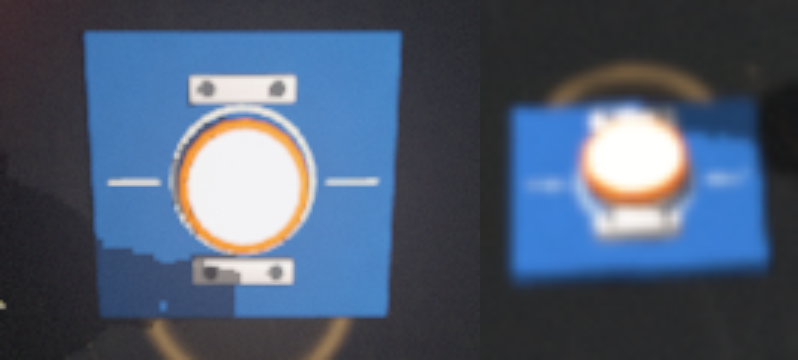

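The dish is centred on the ring, about 1 mm off, and has been released. Now I go to the knob.

{"op": "drive_tool", "data": {
  "plan": [
    {"x": -0.6,"y": -0.1,"z": -0.2,"ax": 0,"ay": 0,"az": 1.1,"hand": 70},
    {"x": -1.3,"y": -0.2,"z": -0.4,"ax": 0,"ay": 0,"az": 2.3,"hand": 70},
    {"x": -2.0,"y": -0.3,"z": -0.6,"ax": 0,"ay": 0,"az": 3.5,"hand": 70},
    {"x": -2.7,"y": -0.4,"z": -0.6,"ax": 0,"ay": 0,"az": 4.7,"hand": 70},
    {"x": -3.4,"y": -0.5,"z": -0.6,"ax": 0,"ay": 0,"az": 5.9,"hand": 70},
    {"x": -4.1,"y": -0.6,"z": -0.6,"ax": 0,"ay": 0,"az": 7.1,"hand": 70},
    {"x": -4.8,"y": -0.7,"z": -0.6,"ax": 0,"ay": 0,"az": 8.3,"hand": 70},
    {"x": -5.5,"y": -0.8,"z": -0.6,"ax": 0,"ay": 0,"az": 9.5,"hand": 70}
  ]
}}

```text
clock: 10.05
eef_pos: [482.2, -223.3, 243.6]
tcp_rot: [-3.139, 0.001, 0.587]
contact_force: [0.7, 0.3, -0.2]
opening: 0.82
grasp_force: 0.0
```

```bash
python3 - <<'E'
from h import *
to(480,-318,240,0.22)
E
```

```text
t 10.05 tcp [ 482.2 -223.3  243.6] yaw [-3.139e+00  1.000e-03  5.870e-01] F [ 0.7  0.3 -0.2] op 0.82 gf 0.0
shift [-1.085  1.552  0.071] rot [-0.02   0.018  3.501]
```

{"op": "drive_tool", "data": {
  "plan": [
    {"x": -0.4,"y": 0.5,"z": 0,"ax": 0,"ay": 0,"az": 1.1,"hand": 70},
    {"x": -0.8,"y": 1.1,"z": 0,"ax": 0,"ay": 0,"az": 2.3,"hand": 60},
    {"x": -1.09,"y": 1.55,"z": 0.05,"ax": 0,"ay": 0,"az": 3.5,"hand": 50},
    {"x": -1.09,"y": 1.55,"z": 0.05,"ax": 0,"ay": 0,"az": 3.5,"hand": 50},
    {"x": -1.09,"y": 1.55,"z": 0.05,"ax": 0,"ay": 0,"az": 3.5,"hand": 50},
    {"x": -1.09,"y": 1.55,"z": 0.05,"ax": 0,"ay": 0,"az": 3.5,"hand": 50}
  ]
}}

```text
clock: 10.65
eef_pos: [480.9, -316.0, 241.8]
tcp_rot: [-3.14, 0.001, 0.227]
contact_force: [0.2, -0.2, 0.2]
opening: 0.587
grasp_force: 0.0
```

```bash
python3 - <<'E'
from h import *
import pickle
ci=imaging.camera_info('wrist')
im=shot('wrist','w7.png');pickle.dump(ci,open('w7.pkl','wb'))
to(480,-318,240,0.22)
s=shot('side','d2.png')
print(proj('wrist',[480,-320,165],ci))
for z in(117,165):print(z,proj('wrist',[480,-320,z],ci),proj('side',[480,-320,z]))
hsv=cv2.cvtColor(im,cv2.COLOR_RGB2HSV);m=cv2.inRange(hsv,(0,150,60),(4,255,255))|cv2.inRange(hsv,(174,150,60),(180,255,255))
n,l,st,ce=cv2.connectedComponentsWithStats(m)
for i in range(1,n):
    if st[i,4]>100:print(st[i],ce[i])
E
```

```text
t 10.7 tcp [ 481.1 -315.9  242.2] yaw [-3.14e+00  1.00e-03  2.27e-01] F [-0.1 -0.   1.2] op 0.586 gf 0.0
shift [-0.03   0.036  0.043] rot [-0.011  0.008  0.068]
[330.10502787 213.95804814]
117 [329.33549734 196.16323776] [314.26064657 124.02267851]
165 [330.10502787 213.95804814] [313.93715618 111.83800048]
[328 202  21  21 339] [338.02654867 211.78466077]
```

View pics/w7.png

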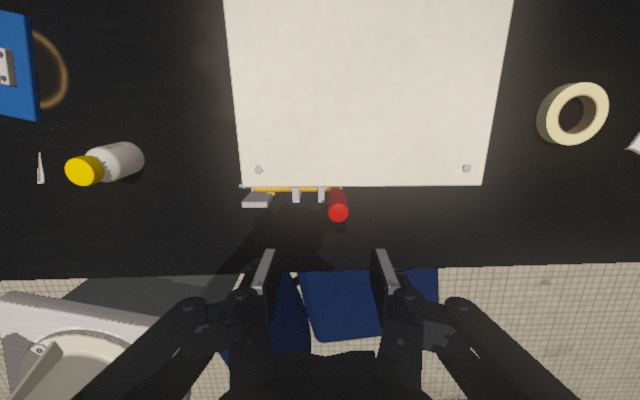

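The red knob's top is at (338.5,213). The roof's front edge runs from (240,187) to (482,185), and the keeper is at (258,198).

```bash
python3 - <<'E'
from h import *
import pickle
ci=pickle.load(open('w7.pkl','rb'))
k=atz('wrist',338.5,213,165,ci);print(k)
a,b=atz('wrist',240.5,187,114,ci),atz('wrist',482,185.5,114,ci);print(a,b,np.linalg.norm(a-b),np.arctan2(*( (a-b)[[1,0]]))-np.pi/2)
im=cv2.imread('pics/w7.png');g=im[:,:,0]
us=np.arange(340,470,4);vs=[175+np.argmin(np.diff(g[175:200,u].astype(int))) +.5 for u in us];p=np.polyfit(us,vs,1);print(p)
a,b=[atz('wrist',u,np.polyval(p,u),114,ci) for u in(340,470)];print('yaw',np.arctan2(*((a-b)[[1,0]]))-np.pi/2)
for n,f in(('side','d0.png'),('scene','s0.png')):
    h=cv2.cvtColor(cv2.imread('pics/'+f),cv2.COLOR_BGR2HSV);m=cv2.inRange(h,(0,150,80),(4,255,255))|cv2.inRange(h,(174,150,80),(180,255,255))
    w=np.zeros_like(m);y,x=(118,313) if n=='side' else (231,437);w[y-14:y+14,x-10:x+10]=m[y-14:y+14,x-10:x+10]
    q=np.argwhere(w)[:,::-1];c=q.mean(0);print(n,c,q.min(0),q.max(0),atz(n,*c,141).round(1))
to(k[0],k[1],190,0.22)
E
```

```text
[ 482.38855253 -326.52469169  165.        ]
[ 468.45802986 -233.04429421  114.        ] [ 523.69353146 -463.40513284  114.        ] 236.89043166002992 0.2353352269197535
[-1.05280749e-02  1.90116979e+02]
yaw 0.23981908358779713
side [313.50617284 116.35802469] [310 110] [316 123] [ 481.8 -330.7  141. ]
scene [437.29824561 229.15789474] [435 222] [440 237] [ 483.6 -325.9  141. ]
t 10.75 tcp [ 481.2 -316.   242.5] yaw [-3.141  0.     0.227] F [1.1 0.4 1. ] op 0.588 gf 0.0
shift [-0.024  0.212  1.049] rot [-0.007  0.004  0.067]
```

{"op": "drive_tool", "data": {
  "plan": [
    {"x": -0.02,"y": 0.22,"z": 0.4,"ax": 0,"ay": 0,"az": -0.08,"hand": 50},
    {"x": -0.02,"y": 0.22,"z": 0.9,"ax": 0,"ay": 0,"az": -0.08,"hand": 50},
    {"x": -0.02,"y": 0.22,"z": 1.4,"ax": 0,"ay": 0,"az": -0.08,"hand": 50},
    {"x": -0.02,"y": 0.22,"z": 1.9,"ax": 0,"ay": 0,"az": -0.08,"hand": 50},
    {"x": -0.02,"y": 0.22,"z": 2.2,"ax": 0,"ay": 0,"az": -0.08,"hand": 50},
    {"x": -0.02,"y": 0.22,"z": 2.36,"ax": 0,"ay": 0,"az": -0.08,"hand": 50},
    {"x": -0.02,"y": 0.22,"z": 2.36,"ax": 0,"ay": 0,"az": -0.08,"hand": 50},
    {"x": -0.02,"y": 0.22,"z": 2.36,"ax": 0,"ay": 0,"az": -0.08,"hand": 50}
  ]
}}

```text
clock: 11.55
eef_pos: [483.3, -328.2, 125.6]
tcp_rot: [3.141, -0.001, 0.234]
contact_force: [0.3, 0.1, 0.4]
opening: 0.586
grasp_force: 0.0
```

```bash
python3 - <<'E'
from h import *
im=shot('wrist','w8.png')
to(482.5,-327,124,0.235)
E
```

```text
t 11.6 tcp [ 483.4 -328.4  125.9] yaw [ 3.14e+00 -1.00e-03  2.34e-01] F [-0.8 -0.4  0.1] op 0.589 gf 0.0
shift [-0.011 -0.032  0.038] rot [ 0.012 -0.011 -0.014]
```

View pics/w8.png

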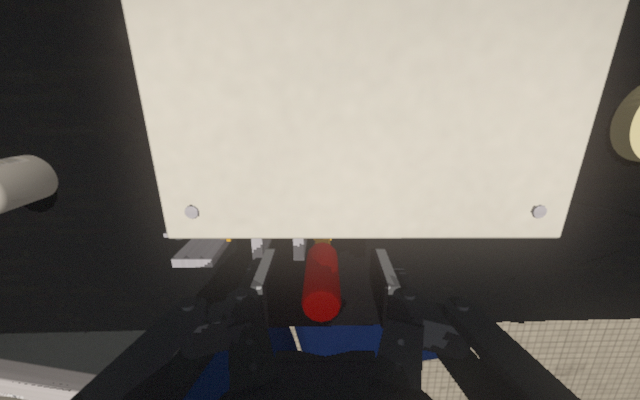

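The knob, at (322,270), is between the pads at (263,272) and (388,272). Closing.

{"op": "drive_tool", "data": {
  "plan": [
    {"x": -0.01,"y": -0.02,"z": 0,"ax": 0,"ay": 0,"az": 0,"hand": 35},
    {"x": -0.01,"y": -0.02,"z": 0,"ax": 0,"ay": 0,"az": 0,"hand": 24},
    {"x": -0.01,"y": -0.02,"z": 0,"ax": 0,"ay": 0,"az": 0,"hand": 16},
    {"x": -0.01,"y": -0.02,"z": 0,"ax": 0,"ay": 0,"az": 0,"hand": 10},
    {"x": -0.01,"y": -0.02,"z": 0,"ax": 0,"ay": 0,"az": 0,"hand": 10},
    {"x": -0.01,"y": -0.02,"z": 0,"ax": 0,"ay": 0,"az": 0,"hand": 10},
    {"x": -0.01,"y": -0.02,"z": 0,"ax": 0,"ay": 0,"az": 0,"hand": 10}
  ],
  "grip_force": 50
}}

```text
clock: 12.3
eef_pos: [482.3, -327.5, 125.5]
tcp_rot: [3.141, -0.001, 0.233]
contact_force: [-0.4, 0.1, 5.8]
opening: 0.199
grasp_force: 48.9
```

{"op": "drive_tool", "data": {
  "plan": [
    {"x": 0,"y": 0,"z": -0.06,"ax": 0,"ay": 0,"az": 0,"hand": 10},
    {"x": 0,"y": 0,"z": -0.12,"ax": 0,"ay": 0,"az": 0,"hand": 10},
    {"x": 0,"y": 0,"z": -0.18,"ax": 0,"ay": 0,"az": 0,"hand": 10},
    {"x": 0,"y": 0,"z": -0.23,"ax": 0,"ay": 0,"az": 0,"hand": 10},
    {"x": 0,"y": 0,"z": -0.23,"ax": 0,"ay": 0,"az": 0,"hand": 10},
    {"x": 0,"y": 0,"z": -0.23,"ax": 0,"ay": 0,"az": 0,"hand": 10}
  ]
}}

```text
clock: 12.9
eef_pos: [482.0, -327.3, 136.3]
tcp_rot: [3.141, -0.0, 0.233]
contact_force: [0.9, 0.2, -0.6]
opening: 0.195
grasp_force: 48.8
```

{"op": "drive_tool", "data": {
  "plan": [
    {"x": 0,"y": 0.08,"z": 0,"ax": 0,"ay": 0,"az": 0,"hand": 10},
    {"x": 0,"y": 0.16,"z": 0,"ax": 0,"ay": 0,"az": 0,"hand": 10},
    {"x": 0,"y": 0.24,"z": 0,"ax": 0,"ay": 0,"az": 0,"hand": 10},
    {"x": 0,"y": 0.32,"z": 0,"ax": 0,"ay": 0,"az": 0,"hand": 10},
    {"x": 0,"y": 0.4,"z": 0,"ax": 0,"ay": 0,"az": 0,"hand": 10},
    {"x": 0,"y": 0.48,"z": 0,"ax": 0,"ay": 0,"az": 0,"hand": 10},
    {"x": 0,"y": 0.54,"z": 0,"ax": 0,"ay": 0,"az": 0,"hand": 10},
    {"x": 0,"y": 0.58,"z": 0,"ax": 0,"ay": 0,"az": 0,"hand": 10}
  ]
}}

```text
clock: 13.7
eef_pos: [488.8, -355.7, 136.2]
tcp_rot: [3.142, -0.0, 0.233]
contact_force: [1.0, 2.0, -1.6]
opening: 0.198
grasp_force: 48.8
```

{"op": "drive_tool", "data": {
  "plan": [
    {"x": 0,"y": 0.0,"z": 0,"ax": 0,"ay": 0,"az": 0,"hand": 10},
    {"x": 0,"y": 0.02,"z": 0,"ax": 0,"ay": 0,"az": 0,"hand": 10},
    {"x": 0,"y": 0.03,"z": 0,"ax": 0,"ay": 0,"az": 0,"hand": 10},
    {"x": 0,"y": 0.03,"z": 0,"ax": 0,"ay": 0,"az": 0,"hand": 10}
  ]
}}

```text
clock: 14.1
eef_pos: [488.7, -356.3, 136.0]
tcp_rot: [-3.14, 0.001, 0.233]
contact_force: [0.4, 3.8, -0.4]
opening: 0.2
grasp_force: 48.9
```

```bash
python3 - <<'E'
from h import *
s=monitor.sense();p=s['eef_pos'][:2];ps=.235
c,n=np.cos(ps),np.sin(ps);ex=np.array([c,n]);ey=np.array([-n,c]);h=p+18*ex-87*ey;print(h)
y=s['tcp_rot'][2];tx=np.array([np.cos(y),np.sin(y)]);ty=np.array([np.sin(y),-np.cos(y)])
for a in np.arange(2,32.1,2):
    t=np.radians(a);R=np.array([[np.cos(t),-np.sin(t)],[np.sin(t),np.cos(t)]]);d=h+R@(p-h)-p
    print(a,(d@tx/50).round(3),(d@ty/50).round(3),round(-a/6,2))
E
```

```text
[ 526.42857793 -436.70730964]
2.0 -0.06 0.014 -0.33
4.0 -0.12 0.03 -0.67
6.0 -0.18 0.047 -1.0
8.0 -0.239 0.067 -1.33
10.0 -0.297 0.089 -1.67
12.0 -0.354 0.113 -2.0
14.0 -0.41 0.139 -2.33
16.0 -0.465 0.167 -2.67
18.0 -0.52 0.197 -3.0
20.0 -0.573 0.229 -3.33
22.0 -0.625 0.263 -3.67
24.0 -0.676 0.298 -4.0
26.0 -0.726 0.335 -4.33
28.0 -0.774 0.374 -4.67
30.0 -0.821 0.415 -5.0
32.0 -0.867 0.457 -5.33
```

{"op": "drive_tool", "data": {
  "plan": [
    {"x": -0.06,"y": 0.014,"z": 0,"ax": 0,"ay": 0,"az": -0.33,"hand": 10},
    {"x": -0.12,"y": 0.03,"z": 0,"ax": 0,"ay": 0,"az": -0.67,"hand": 10},
    {"x": -0.18,"y": 0.047,"z": 0,"ax": 0,"ay": 0,"az": -1.0,"hand": 10},
    {"x": -0.24,"y": 0.067,"z": 0,"ax": 0,"ay": 0,"az": -1.33,"hand": 10},
    {"x": -0.3,"y": 0.09,"z": 0,"ax": 0,"ay": 0,"az": -1.67,"hand": 10},
    {"x": -0.355,"y": 0.113,"z": 0,"ax": 0,"ay": 0,"az": -2.0,"hand": 10}
  ]
}}

```text
clock: 14.7
eef_pos: [472.7, -366.0, 136.1]
tcp_rot: [-3.141, 0.0, 0.444]
contact_force: [0.7, 3.4, -2.0]
opening: 0.196
grasp_force: 48.9
```

{"op": "drive_tool", "data": {
  "plan": [
    {"x": -0.06,"y": 0.014,"z": 0,"ax": 0,"ay": 0,"az": -0.33,"hand": 10},
    {"x": -0.12,"y": 0.03,"z": 0,"ax": 0,"ay": 0,"az": -0.67,"hand": 10},
    {"x": -0.18,"y": 0.047,"z": 0,"ax": 0,"ay": 0,"az": -1.0,"hand": 10},
    {"x": -0.24,"y": 0.067,"z": 0,"ax": 0,"ay": 0,"az": -1.33,"hand": 10},
    {"x": -0.3,"y": 0.09,"z": 0,"ax": 0,"ay": 0,"az": -1.67,"hand": 10},
    {"x": -0.41,"y": 0.139,"z": 0,"ax": 0,"ay": 0,"az": -2.33,"hand": 10},
    {"x": -0.465,"y": 0.167,"z": 0,"ax": 0,"ay": 0,"az": -2.67,"hand": 10},
    {"x": -0.53,"y": 0.2,"z": 0,"ax": 0,"ay": 0,"az": -3.05,"hand": 10}
  ]
}}

```text
clock: 15.5
eef_pos: [453.2, -386.5, 136.2]
tcp_rot: [-3.141, -0.0, 0.764]
contact_force: [0.7, 2.8, -1.2]
opening: 0.198
grasp_force: 48.9
```

{"op": "drive_tool", "data": {
  "plan": [
    {"x": 0,"y": 0,"z": 0,"ax": 0,"ay": 0,"az": 0,"hand": 10},
    {"x": 0,"y": 0,"z": 0,"ax": 0,"ay": 0,"az": 0,"hand": 10},
    {"x": 0,"y": 0,"z": 0,"ax": 0,"ay": 0,"az": 0,"hand": 10}
  ]
}}

```text
clock: 15.8
eef_pos: [453.3, -386.5, 136.2]
tcp_rot: [-3.141, -0.0, 0.761]
contact_force: [0.4, 3.1, -0.7]
opening: 0.202
grasp_force: 49.0
```

```bash
python3 - <<'E'
from h import *
s=monitor.sense();h=np.array([526.4,-436.7]);d=s['eef_pos'][:2]-h
print('angle',np.degrees(np.arctan2(d[1],d[0])-.235-np.arctan2(87,-18)),'rad',np.hypot(*d),'yaw',np.degrees(s['tcp_rot'][2]-.235),s['contact_force'],s['wrist_torque'])
w=shot('wrist','w9.png');sc=shot('scene','s9.png');sd=shot('side','d9.png')
a=cv2.resize(w,(480,300));b=cv2.resize(sc[190:280,390:510],(320,240));c=cv2.resize(sd[90:190,245:345],(300,300));d=cv2.resize(sd[205:275,275:355],(320,280))
z=np.zeros((600,800,3),np.uint8);z[:300,:480]=a;z[:240,480:]=b;z[300:,:300]=c;z[300:580,320:640]=d
cv2.imwrite('pics/c9.png',z[:,:,::-1])
E
```

```text
angle 30.346619668630616 rad 88.66142611165986 yaw 30.16063011144671 [ 0.39262311  3.13983695 -0.66427174] [0.64052479 0.0750953  0.07328425]
```

View pics/c9.png

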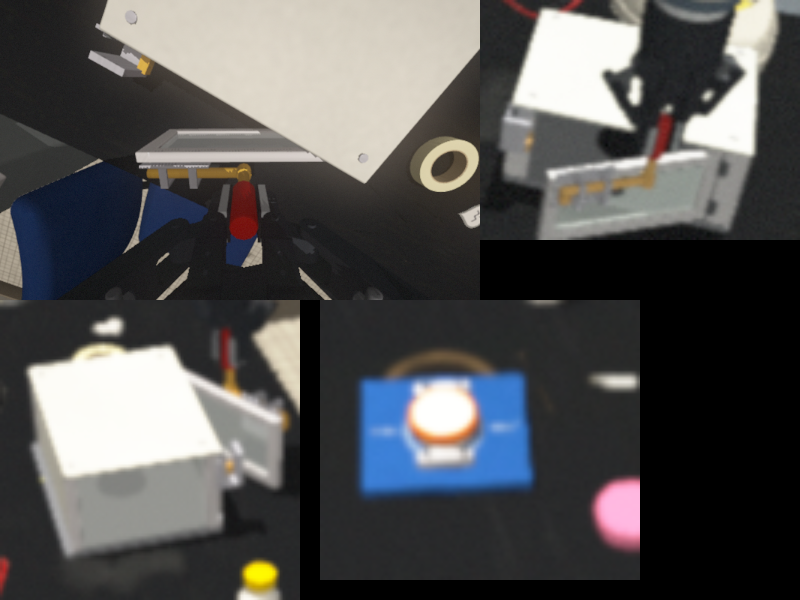

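The gate stands about 30° open with the bolt drawn back and the knob gripped. The dish is still on the ring. Handing in.

```bash
python3 -c "
from h import *
print(r.sign_off())"
```

```text
the job is handed in; nothing more can be done
None
```

I handed the job in at about 16 s: the dish is released on the white ring, about 1 mm off centre. The bolt is lifted and drawn fully back, and the gripper still holds the gate by the knob at about 30° open; the bottles and marker were left alone.

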